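Check a spacer sleeve on the gauge pin and sort it

TASK

Take the metal spacer sleeve that stands in the small black tray and slide it down over the stepped gauge pin as far as it will go, without forcing it. If it goes all the way down to the gauge's base, it is good: stand it upright in the deep cardboard bin with the tall back; if it stops at the step half-way, it is bad: stand it upright in the flat cardboard tray. Set it down, do not drop it, and leave the other sleeve, the tape roll, the wheel and the caliper where they are.

Things in the scene. Friction and masses are not known exactly. Their poses are not given: they have to be found in the camera images.
- sleeve_1: one of two aluminium spacer sleeves (open tubes), 42 mm outside, 45 mm tall, standing upright; origin at the centre of its lower end, z along the bore. Alike outside; one has a 32 mm bore, one 24 mm, not told which. One stands in the black check tray (test it), the other in the wait box (leave it); which is where changes
- sleeve_2: the other of the two sleeves, described with sleeve_1: 42 mm outside, 45 mm tall, origin at the centre of its lower end, z along the bore
- gauge: fixed gauge: dark steel base 90 x 90 mm, 15 mm thick, with an upright stepped steel pin in its middle: 28 mm diameter from z = 15 mm up to a step at z = 45 mm (rim bevelled), then 20 mm diameter up to the tip at z = 75 mm, last 4 mm tapered. Origin at the centre of the base's underside, z up. A good sleeve rests with its lower end at z = 15 mm, a bad one at z = 45 mm
- gauge_tip (a point): the top centre of the gauge pin, 75 mm above the table
- check_tray: small black plastic tray, 100 x 100 mm, rim 12 mm high, floor 4 mm thick, with the sleeve to be tested standing about in its middle; fixed; origin at the centre of its underside, on the table
- wait_box: small square cardboard box, 100 x 100 mm, 40 mm high, floor 4 mm thick, with the sleeve that is to be left alone; fixed; origin at the centre of its underside
- deep_bin: cardboard picking bin for good sleeves: 180 mm long (x) and 130 mm wide (y), walls and floor 4 mm; its front at -x is 35 mm high with a white label, its sides step up to 60 mm and, at the back, to 85 mm, its back at +x is 85 mm high; open on top; fixed; origin at the centre of its underside, on the table
- flat_tray: flat cardboard tray for bad sleeves: 180 mm (x) by 150 mm (y), rim 22 mm high, walls and floor 4 mm; fixed; origin at the centre of its underside, on the table. It and the deep bin stand on the robot's left and right; which is where changes
- tape: roll of clear packing tape lying flat, 96 mm diameter, 45 mm high; bystander; origin at the centre of its underside
- wheel: small black trolley wheel lying flat, 50 mm diameter, 20 mm high, between the small tray and the small box; bystander; origin at the centre of its underside
- caliper: steel caliper lying flat, 190 mm long along its x, 12 mm high; bystander; origin under the middle of its beam
Things that resemble listed ones, but are neither listed nor needed, are in the scene too. Leave any pink look-alike of the deep_bin alone.

How it is judged:
By the outcome, as a careful person would: the job done as asked, in the order asked, and still so for the second after the job is handed in, with the robot touching nothing.
It also fails if it takes over 50 s, if anything falls off the work surface, if the arm or the gripper's body presses on something with over 40 N, if the wrist force passes 120 N, or if a joint passes its speed limit or range.

ROBOT

A 6-joint arm with a two-finger parallel gripper is mounted at the origin on the work surface. World frame = base frame: x ahead of the robot, y to its left, z up, the work surface at z = 0. Lengths are in m, angles in rad, forces in N, time in s.
With the tool pointing down it reaches from about 0.35 to 0.85 m from the base axis. Payload 8.1 kg.
Tool frame: the origin (TCP) lies between the finger pads; the fingertips stand 11 mm ahead of it and the grasp point (between the pads) lies 8 mm behind it (robot.tips_ahead is the distance from the TCP to the fingertips, in m); z points along the fingers, y is the line along which they close (so a half turn about z gives the same grasp; the last joint's range is limited). The gripper opens to 93 mm and grips with 3 to 60 N. Pads are 15 mm wide; open, the fingers measure 128 mm over their backs; the gripper's body (75 mm by 188 mm) begins 65 mm behind the grasp point.
Start: joints at [-1.372, 0.13, 1.488, -0, 1.523, -0.085], TCP at [0.168, -0.576, 0.23] pointing down, gripper open.
Joint ranges: [-2.96, 2.96], [-0.89, 2.26], [0.02, 2.5], [-1.34, 4.48], [0, 2.73], [-2.66, 2.66]. Speed limits (rad/s): [2.39, 2.39, 2.79, 3.14, 3.14, 3.14].

INTERFACE

Orientations are given as a rotation vector (axis times angle).
In Python, from plant import robot gives the robot as it stands. The module is installed in compiled form; this text tells all that it offers.
- The arm moves only by the tool move_arm, never from a script. Its argument "deltas" is one flat list of numbers, 7 for each row, row after row: the shift along the tool's x, y, z in m, then the turn, a rotation vector about the tool's x, y, z in rad, then the opening, from 0 (shut) to 1 (fully open). A call has 1 to 12 rows; each row is the pose to reach, as a shift and turn from the pose commanded when the call began, along the tool's axes at that moment; what a row does not reach only later rows make up. A row lasts 1/8 s, in which the tool goes at most 62.5 mm and 10.7 degrees, less where a joint would pass 70% of its speed; a pose out of reach is approached as far as the arm can. A call with a gripper value outside its range is refused whole. The fingers move at their own pace and stop on an object; "squeeze" is the grip in N (left out, the last holds). Time passes only in rows, so rows that repeat a pose let the fingers close. It gives the time, the measured TCP pose, the force, the opening and the grip force at its end, in the units of the state.
- robot.read_state(): the state, without advancing time (a new reading comes with each control period).
- robot.read_camera(name): name is "side" or "top"; returns (picture, depth): 420x560x3 uint8, red, green, blue; 420x560 float32, m along the optical axis (not along the pixel's ray), 0 where there is no reading.
- robot.camera_model(name): a dict with "K" (3x3 intrinsics, pixels), "R" (3x3) and "t" (3): a world point X has camera coordinates R X + t. Camera axes: x right, y down, z forward; pixel columns grow to the right and rows downward; lengths in m; the calibration is good to about 2 mm. A picture is of the moment at which its call begins. camera_model takes no time and is no camera call.
- robot.close_job(): hands the job in; it is judged then, once.
Trained networks look in the newest picture that a camera, given by its name, has taken for a name from the list of things; names that differ only in an ending like _2 or _b are one class to them, and where a whole thing is asked for, a point or a joint stands for the part that bears it (a point fixed in the world has none). Each returns a list of dicts, best first, with "confidence" (0 to 1); they miss things now and then, are a little off and sometimes report something else, mostly with a low value. They report only what shows in the picture. A call takes as long as a camera call. They do not tell look-alikes from the thing itself.
- robot.recognise(camera, label): "uv" ([column, row] in pixels, amid what is visible of it).
The state is a dict: "t": time; "q": joint angles; "dq": joint speeds; "joint_torque": joint torques, N m; "tool_pos": TCP position; "orientation": TCP orientation; "force": force on the tool from outside, world axes, zero at the start; "wrist_torque": the same for the moment, N m; "opening": finger opening in m; "gripper_force": force on a finger pad.
Only numpy, scipy, OpenCV 4.12 (cv2) and the standard library are available. Lean on these libraries where they do the work, as an engineer would, in place of code of your own. Each camera call takes 0.05 s, during which the arm holds its last target. There are 200 camera calls.

## Working session

There is one attempt and no reset: what is moved stays moved. The work goes in short steps, Python scripts to look and compute and a tool call to move; the robot and the scene stay as the last step left them, time stands still between calls to the robot, and variables do not carry over. Pictures are saved under pics/ and viewed, at most 10 in all, crops included, and the job is handed in when it is done.

Besides the shell and the picture viewer there is one more tool, called after "Emit:" as a command line: name --argument value ..., lists and objects as JSON in quotes. move_arm: Moves the arm, as the interface text tells. Its arguments: {"type":"object","properties":{"deltas":{"type":"array","items":{"type":"number"}},"squeeze":{"type":"number"}},"required":["deltas"]}

```bash
mkdir -p pics
cat > h.py <<'E'
import numpy as np, cv2
from plant import robot
def world(cam,depth,uv):
    m=robot.camera_model(cam);u,v=[int(round(a)) for a in uv]
    p=depth[max(v-2,0):v+3,max(u-2,0):u+3];p=p[p>0]
    if not len(p): return None
    z=np.median(p);c=np.linalg.inv(m["K"])@[uv[0],uv[1],1]*z
    return np.array(m["R"]).T@(c-m["t"])
def cloud(cam,depth):
    m=robot.camera_model(cam);v,u=np.indices(depth.shape)
    c=np.stack([u,v,np.ones_like(u)],-1)@np.linalg.inv(m["K"]).T*depth[...,None]
    return (c-m["t"])@np.array(m["R"])
E
python3 - <<'E'
from h import *
np.set_printoptions(precision=3,suppress=True)
for c in("top","side"):
    im,d=robot.read_camera(c);cv2.imwrite(f"pics/{c}0.png",im[...,::-1]);np.save(f"{c}0.npy",d);np.save(f"{c}0im.npy",im)
    for l in("sleeve_1","gauge","check_tray","wait_box","deep_bin","flat_tray","tape","wheel","caliper"):
        for r in robot.recognise(c,l)[:3]: print(c,l,round(r["confidence"],2),np.round(r["uv"]),world(c,d,r["uv"]))
s=robot.read_state();print(s)
E
```

```text
top sleeve_1 0.76 [313. 151.] [ 0.662 -0.118  0.006]
top sleeve_1 0.45 [218. 158.] [0.648 0.149 0.011]
top gauge 0.82 [298. 219.] [ 0.462 -0.066  0.075]
top check_tray 0.8 [214. 164.] [0.631 0.161 0.005]
top check_tray 0.58 [298. 223.] [ 0.456 -0.067  0.046]
top wait_box 0.7 [313. 161.] [ 0.636 -0.117  0.005]
top wait_box 0.63 [214. 151.] [0.665 0.159 0.025]
top deep_bin 0.79 [396. 223.] [ 0.454 -0.339  0.004]
top deep_bin 0.59 [383. 322.] [ 0.191 -0.289  0.004]
top tape 0.8 [150. 123.] [0.745 0.335 0.029]
top wheel 0.57 [300. 219.] [ 0.461 -0.072  0.074]
top wheel 0.48 [268. 133.] [0.714 0.007 0.021]
top caliper 0.85 [392. 126.] [ 0.73  -0.341  0.012]
side sleeve_1 0.77 [207. 177.] [ 0.66  -0.101  0.044]
side gauge 0.9 [275. 197.] [ 0.467 -0.057  0.019]
side check_tray 0.66 [194. 265.] [0.644 0.168 0.005]
side wait_box 0.61 [216. 185.] [ 0.64  -0.109  0.006]
side deep_bin 0.82 [285. 134.] [ 0.461 -0.361  0.005]
side deep_bin 0.69 [364. 148.] [ 0.211 -0.303  0.003]
side deep_bin 0.2 [174. 209.] [0.73  0.005 0.02 ]
side flat_tray 0.82 [261. 341.] [0.463 0.347 0.004]
side tape 0.59 [141. 305.] [0.737 0.282 0.004]
side wheel 0.56 [177. 208.] [0.724 0.002 0.021]
side caliper 0.97 [202. 132.] [ 0.729 -0.342  0.013]
{'t': 1.0, 'q': array([-1.372,  0.13 ,  1.488, -0.   ,  1.523, -0.085]), 'dq': array([-0.   ,  0.   , -0.001,  0.   ,  0.002,  0.001]), 'joint_torque': array([ -0.   , -55.977, -49.207,   0.077,   0.023,   0.   ]), 'tool_pos': array([ 0.168, -0.576,  0.23 ]), 'orientation': array([3.11 , 0.444, 0.   ]), 'force': array([ 0.076, -0.048,  0.452]), 'wrist_torque': array([-0.043,  0.019,  0.017]), 'gripper_force': 0.0, 'opening': 0.0928007610589634}
```

View pics/top0.png

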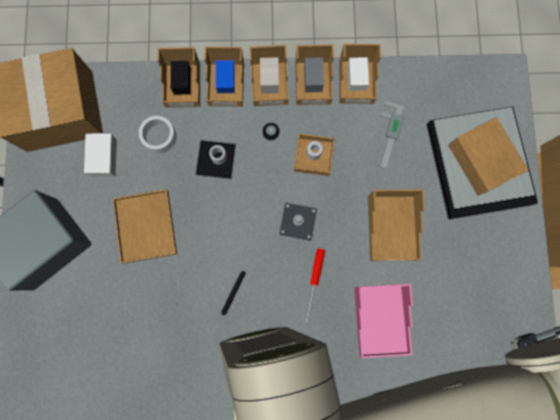

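View pics/side0.png

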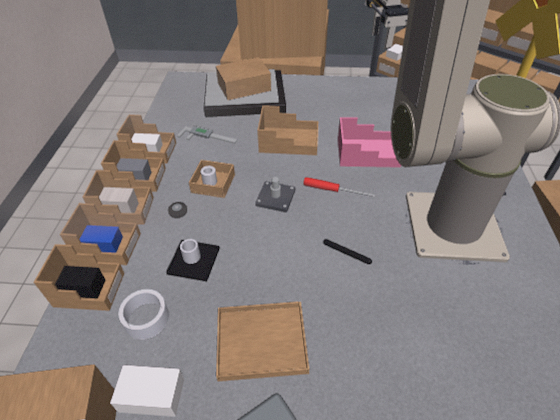

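The top view shows the tested sleeve in the black tray at about (216,156), the gauge at (298,219), the cardboard deep bin at (396,225) on the right and the flat tray at (146,227) on the left. The pink bin at (384,320) is the look-alike. The side view agrees.

Run:
```python
from h import *
np.set_printoptions(precision=4,suppress=True)
for c in("top","side"):
    d=np.load(f"{c}0.npy");W=cloud(c,d);ok=d>0
    def sel(x,y,r,z0,z1): 
        return W[ok&(np.hypot(W[...,0]-x,W[...,1]-y)<r)&(W[...,2]>z0)&(W[...,2]<z1)]
    for n,x,y,r,z0,z1 in(("sleeve",.65,.15,.035,.042,.06),("pintip",.464,-.066,.03,.066,.085),("pinstep",.464,-.066,.03,.038,.052),("base",.464,-.066,.055,.009,.02),("wait",.655,-.115,.035,.042,.06),
      ):
        p=sel(x,y,r,z0,z1)
        if len(p): print(c,n,len(p),"mean",p.mean(0),"mid",(p.min(0)+p.max(0))/2,"ext",np.ptp(p,axis=0), "circ" ,cv2.minEnclosingCircle(p[:,:2].astype(np.float32)))
    for n,x0,x1,y0,y1,z0,z1 in(("black tray",.58,.72,.08,.24,.008,.02),("flat",.33,.6,.25,.47,.015,.03),("deepfull",.34,.6,-.45,-.24,.028,.1),("base",.4,.53,-.13,0,.01,.02)):
        m=ok&(W[...,0]>x0)&(W[...,0]<x1)&(W[...,1]>y0)&(W[...,1]<y1)&(W[...,2]>z0)&(W[...,2]<z1)
        p=W[m]
        if len(p)>4: print(c,n,len(p),cv2.minAreaRect((p[:,:2]*1000).astype(np.float32)),p.mean(0))
m=robot.camera_model("top");print(m["K"],-np.array(m["R"]).T@m["t"])
a,b=[cv2.imread(f"pics/{c}0.png") for c in("top","side")]
a1=cv2.resize(a[130:250,190:310],(400,400),interpolation=cv2.INTER_CUBIC);b1=cv2.resize(b[160:280,165:285],(400,400),interpolation=cv2.INTER_CUBIC)
a2=a1
cv2.imwrite("pics/crop1.png",np.hstack([a1,b1]))
```

```text
top sleeve 89 mean [0.6514 0.1475 0.0486] mid [0.651  0.147  0.0484] ext [0.04   0.0391 0.0127] circ ((0.6516368985176086, 0.1479238122701645), 0.021078044548630714)
top pintip 45 mean [ 0.4642 -0.0681  0.0744] mid [ 0.4645 -0.0682  0.0739] ext [0.0165 0.0185 0.0128] circ ((0.4641464054584503, -0.06804069131612778), 0.00969845149666071)
top pinstep 37 mean [ 0.4593 -0.0668  0.0445] mid [ 0.4637 -0.068   0.0451] ext [0.0267 0.0268 0.0138] circ ((0.4640042781829834, -0.06790728867053986), 0.01399277150630951)
top base 905 mean [ 0.4635 -0.0676  0.0155] mid [ 0.4653 -0.068   0.0145] ext [0.0999 0.0967 0.0109] circ ((0.4642799496650696, -0.0659727230668068), 0.05481397360563278)
top wait 133 mean [ 0.6569 -0.1172  0.0486] mid [ 0.6573 -0.1166  0.0487] ext [0.0401 0.0386 0.0121] circ ((0.6578794717788696, -0.11738459020853043), 0.021061575040221214)
top black tray 305 ((645.17138671875, 153.54208374023438), (131.34605407714844, 107.380126953125), 86.82134246826172) [0.6445 0.1547 0.0118]
top flat 456 ((460.02117919921875, 350.1660461425781), (181.24693298339844, 151.90806579589844), 9.009
[... 1178 characters left out ...]
28577566147)
side black tray 343 ((648.8469848632812, 156.34437561035156), (101.23129272460938, 101.4874038696289), 82.49726104736328) [0.6479 0.1611 0.012 ]
side flat 851 ((463.579833984375, 347.8360900878906), (179.87728881835938, 151.9103240966797), 8.966994285583496) [0.4644 0.3545 0.0205]
side deepfull 1100 ((448.3692321777344, -328.5641784667969), (181.36248779296875, 138.91156005859375), 0.9208652377128601) [ 0.4786 -0.3249  0.0523]
side base 671 ((468.7846984863281, -69.4207763671875), (93.89192962646484, 90.63723754882812), 78.00115966796875) [ 0.4677 -0.0622  0.0152]
[[474.5679   0.     275.6854]
 [  0.     474.5679 214.2643]
 [  0.       0.       1.    ]] [ 0.2854 -0.0087  1.295 ]
```

View pics/crop1.png

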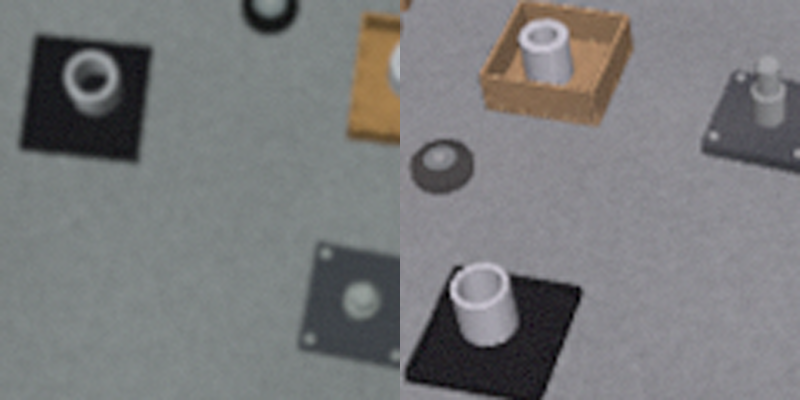

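The crop shows the tray sleeve at about (95,80) on the left half and the pin at (360,300). The two cameras agree to within a few mm on each position, and on the sleeve-to-pin shift of about (-0.187, -0.215).

```bash
cat > d.py <<'E'
import sys
from h import *
from scipy.spatial.transform import Rotation as Ro
a=list(map(float,sys.argv[1:])); s=robot.read_state(); R=Ro.from_rotvec(s["orientation"])
T=Ro.from_euler("z",a[3])*Ro.from_euler("x",np.pi)
print("shift",np.round(R.inv().apply(np.array(a[:3])-s["tool_pos"]),4),"turn",np.round((R.inv()*T).as_rotvec(),4),"t",s["t"])
E
python3 d.py .653 .147 .15 1.5708
```

```text
shift [ 0.668  -0.5583  0.0796] turn [ 1.000e-04  1.000e-04 -1.287e+00] t 1.0
```

Emit:
move_arm --deltas '[0.334,-0.279,0,0,0,-0.65,1,0.668,-0.558,0.03,0,0,-1.287,1,0.668,-0.558,0.03,0,0,-1.287,1,0.668,-0.558,0.03,0,0,-1.287,1,0.668,-0.558,0.03,0,0,-1.287,1,0.668,-0.558,0.03,0,0,-1.287,1,0.668,-0.558,0.03,0,0,-1.287,1,0.668,-0.558,0.03,0,0,-1.287,1,0.668,-0.558,0.03,0,0,-1.287,1,0.668,-0.558,0.03,0,0,-1.287,1,0.668,-0.558,0.03,0,0,-1.287,1,0.668,-0.558,0.03,0,0,-1.287,1]' --squeeze 20

```text
t: 2.5
tool_pos: [0.5867, 0.0483, 0.2043]
orientation: [2.221, 2.221, 0.001]
force: [0.6, -0.8, 0.8]
opening: 0.0931
gripper_force: 0.0
```

```bash
python3 d.py .653 .147 .1 1.5708
```

```text
shift [0.0987 0.0662 0.1043] turn [0.0008 0.0002 0.0002] t 2.5
```

Emit:
move_arm --deltas '[0.099,0.066,0.08,0,0,0,1,0.099,0.066,0.08,0,0,0,1,0.099,0.066,0.08,0,0,0,1,0.099,0.066,0.08,0,0,0,1,0.099,0.066,0.08,0,0,0,1]'

```text
t: 3.12
tool_pos: [0.6523, 0.1442, 0.1259]
orientation: [2.221, 2.219, 0.002]
force: [-0.4, 0.9, 0.3]
opening: 0.0931
gripper_force: 0.0
```

```bash
python3 d.py .653 .147 .028 1.5708; python3 -c "
from h import *
im,d=robot.read_camera('side');np.save('s1.npy',d);cv2.imwrite('pics/s1.png',cv2.resize(im[...,::-1][130:310,100:340],(800,600),interpolation=cv2.INTER_CUBIC))"
```

```text
shift [0.0028 0.0005 0.0979] turn [ 0.0021  0.0001 -0.0009] t 3.125
```

View pics/s1.png

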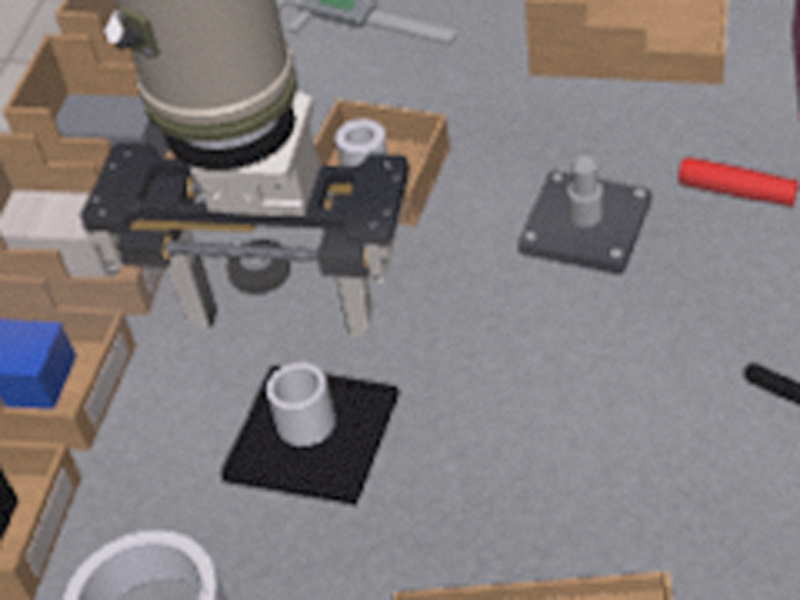

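The open gripper is above and beside the sleeve at (300,400), with the fingers straddling it along x. Nothing is in the way of the descent.

Emit:
move_arm --deltas '[0.0015,0.0005,0.03,0,0,0,1,0.0015,0.0005,0.05,0,0,0,1,0.0015,0.0005,0.05,0,0,0,1,0.0015,0.0005,0.05,0,0,0,1]'

```text
t: 3.68
tool_pos: [0.6527, 0.1466, 0.0752]
orientation: [2.221, 2.221, 0.001]
force: [0.6, -0.1, -0.2]
opening: 0.0929
gripper_force: 0.0
```

```bash
python3 d.py .653 .147 .028 1.5708
```

```text
shift [0.0004 0.0002 0.0472] turn [ 0.0011 -0.0002 -0.0004] t 3.675
```

Now down and close.

Emit:
move_arm --deltas '[0,0,0.025,0,0,0,1,0,0,0.04,0,0,0,1,0,0,0.047,0,0,0,1,0,0,0.047,0,0,0,1,0,0,0.047,0,0,0,0.6,0,0,0.047,0,0,0,0.5,0,0,0.047,0,0,0,0.4,0,0,0.047,0,0,0,0.35,0,0,0.047,0,0,0,0.3,0,0,0.047,0,0,0,0.3,0,0,0.047,0,0,0,0.3,0,0,0.047,0,0,0,0.3]' --squeeze 20

```text
t: 5.18
tool_pos: [0.6523, 0.1469, 0.0272]
orientation: [2.221, 2.221, 0.0]
force: [1.2, 0.2, 0.4]
opening: 0.0422
gripper_force: 20.0
```

Emit:
move_arm --deltas '[0,0,-0.03,0,0,0,0.3,0,0,-0.08,0,0,0,0.3,0,0,-0.12,0,0,0,0.3,0,0,-0.12,0,0,0,0.3,0,0,-0.12,0,0,0,0.3]'

```text
t: 5.8
tool_pos: [0.6516, 0.1468, 0.1461]
orientation: [-2.221, -2.221, 0.002]
force: [-0.7, 0.4, -0.8]
opening: 0.0421
gripper_force: 20.0
```

```bash
python3 d.py .4655 -.0683 .135 1.5708
```

```text
shift [-0.2151 -0.1861  0.0114] turn [-0.0013  0.0002  0.    ] t 5.8
```

Emit:
move_arm --deltas '[-0.03,-0.025,0,0,0,0,0.3,-0.065,-0.056,0,0,0,0,0.3,-0.1,-0.087,0,0,0,0,0.3,-0.135,-0.117,0,0,0,0,0.3,-0.17,-0.147,0,0,0,0,0.3,-0.2,-0.173,0.01,0,0,0,0.3,-0.215,-0.186,0.01,0,0,0,0.3,-0.215,-0.186,0.01,0,0,0,0.3,-0.215,-0.186,0.01,0,0,0,0.3,-0.215,-0.186,0.01,0,0,0,0.3]'

```text
t: 7.05
tool_pos: [0.4669, -0.0674, 0.1373]
orientation: [2.22, 2.223, 0.001]
force: [0.6, -0.1, -0.6]
opening: 0.0423
gripper_force: 20.0
```

```bash
python3 d.py .4655 -.0683 .115 1.5708
python3 - <<'E'
from h import *
np.set_printoptions(precision=4,suppress=True)
S=robot.read_state()["tool_pos"];print(S)
im,d=robot.read_camera("side");cv2.imwrite("pics/s2.png",cv2.resize(im[...,::-1][110:230,210:370],(800,600),interpolation=cv2.INTER_CUBIC))
W=cloud("side",d)
# sleeve's lower part, below the fingertips, and pin, near sides seen by side camera: angle-wise compare
m=robot.camera_model("side");C=-np.array(m["R"]).T@m["t"];print("cam",C)
from scipy.optimize import least_squares
for n,z0,z1,r in(("sleeve",S[2]-.021,S[2]-.012,.021),("pin28",.02,.042,.014),("pin20",.05,.068,.01)):
    k=(d>0)&(np.hypot(W[...,0]-.466,W[...,1]+.068)<.035)&(W[...,2]>z0)&(W[...,2]<z1);p=W[k]
    f=least_squares(lambda c:np.hypot(p[:,0]-c[0],p[:,1]-c[1])-r,[.466,-.068],loss="soft_l1",f_scale=.001)
    print(n,len(p),f.x,np.sqrt(np.mean(f.fun**2)))
E
```

```text
shift [-0.0009 -0.0014  0.0223] turn [ 0.0003 -0.0002  0.0011] t 7.05
[ 0.4669 -0.0674  0.1373]
cam [0.3852 0.7417 0.829 ]
sleeve 44 [ 0.4686 -0.0689] 0.0011751306454954446
pin28 56 [ 0.469  -0.0711] 0.001075446778462612
pin20 38 [ 0.4684 -0.0716] 0.0008745964584147436
```

View pics/s2.png

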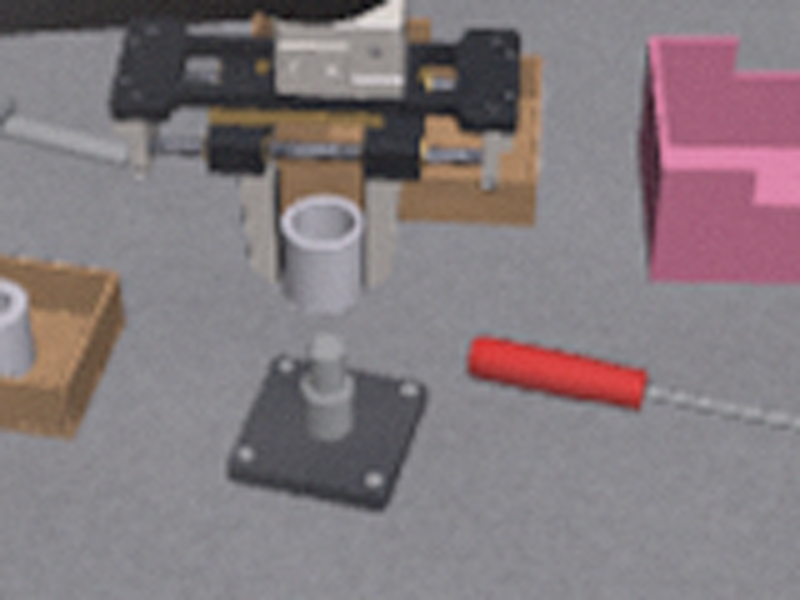

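The sleeve is held upright at (322,260) above the pin at (328,380), and lines up with it to within about 2 mm. I'll descend slowly, with a small correction.

Emit:
move_arm --deltas '[-0.0015,-0.0007,0.01,0,0,0,0.3,-0.0015,-0.0007,0.02,0,0,0,0.3,-0.0015,-0.0007,0.028,0,0,0,0.3,-0.0015,-0.0007,0.033,0,0,0,0.3,-0.0015,-0.0007,0.033,0,0,0,0.3,-0.0015,-0.0007,0.033,0,0,0,0.3]'

```text
t: 7.85
tool_pos: [0.4657, -0.0697, 0.1044]
orientation: [2.221, 2.221, 0.0]
force: [-0.1, -0.2, -0.4]
opening: 0.0418
gripper_force: 20.0
```

```bash
python3 d.py .4662 -.069 .1 1.5708
```

```text
shift [0.0007 0.0005 0.0044] turn [ 0.0004  0.0001 -0.    ] t 7.85
```

Emit:
move_arm --deltas '[0.0005,0.0003,0.004,0,0,0,0.3,0.0005,0.0003,0.008,0,0,0,0.3,0.0005,0.0003,0.012,0,0,0,0.3,0.0005,0.0003,0.015,0,0,0,0.3,0.0005,0.0003,0.018,0,0,0,0.3,0.0005,0.0003,0.018,0,0,0,0.3]' --squeeze 15

```text
t: 8.6
tool_pos: [0.4656, -0.0691, 0.0858]
orientation: [-2.221, -2.221, 0.0]
force: [0.2, 0.0, 0.1]
opening: 0.0422
gripper_force: 15.0
```

Emit:
move_arm --deltas '[0,0,0.006,0,0,0,0.3,0,0,0.012,0,0,0,0.3,0,0,0.015,0,0,0,0.3,0,0,0.017,0,0,0,0.3,0,0,0.019,0,0,0,0.3,0,0,0.02,0,0,0,0.3,0,0,0.02,0,0,0,0.3]'

```text
t: 9.48
tool_pos: [0.4658, -0.0691, 0.0661]
orientation: [-2.221, -2.221, -0.0]
force: [0.2, -0.4, -1.1]
opening: 0.0424
gripper_force: 15.0
```

Emit:
move_arm --deltas '[0,0,0.002,0,0,0,0.3,0,0,0.004,0,0,0,0.3,0,0,0.006,0,0,0,0.3,0,0,0.006,0,0,0,0.3]'

```text
t: 9.98
tool_pos: [0.4656, -0.0691, 0.0598]
orientation: [-2.221, -2.221, 0.0]
force: [0.2, 1.0, -0.6]
opening: 0.0429
gripper_force: 15.0
```

Emit:
move_arm --deltas '[0,0,0.004,0,0,0,0.3,0,0,0.008,0,0,0,0.3,0,0,0.012,0,0,0,0.3,0,0,0.016,0,0,0,0.3,0,0,0.018,0,0,0,0.3,0,0,0.02,0,0,0,0.3,0,0,0.02,0,0,0,0.3]'

```text
t: 10.85
tool_pos: [0.4657, -0.0691, 0.04]
orientation: [-2.221, -2.221, 0.0]
force: [-0.6, -0.4, -0.6]
opening: 0.0422
gripper_force: 15.0
```

Run:
```python
from h import *
im,d=robot.read_camera("side");cv2.imwrite("pics/s3.png",cv2.resize(im[...,::-1][130:230,210:343],(800,600),interpolation=cv2.INTER_CUBIC))
S=robot.read_state();print(S["tool_pos"],S["force"])
W=cloud("side",d);k=(d>0)&(np.hypot(W[...,0]-.467,W[...,1]+.069)<.024)&(W[...,2]<.08)&(W[...,2]>.05);print(np.round(np.histogram(W[k][:,2],bins=np.arange(.05,.082,.003)),3))
```

```text
[ 0.46577877 -0.06914116  0.04011236] [ 0.48358752 -0.18489522 -0.02812177]Traceback (most recent call last):
  File "<stdin>", line 4, in <module>
    return _wrapfunc(a, 'round', decimals=decimals, out=out)
    return _wrapit(obj, method, *args, **kwds)
    conv = _array_converter(obj)
ValueError: setting an array element with a sequence. The requested array has an inhomogeneous shape after 1 dimensions. The detected shape was (2,) + inhomogeneous part.
```

View pics/s3.png

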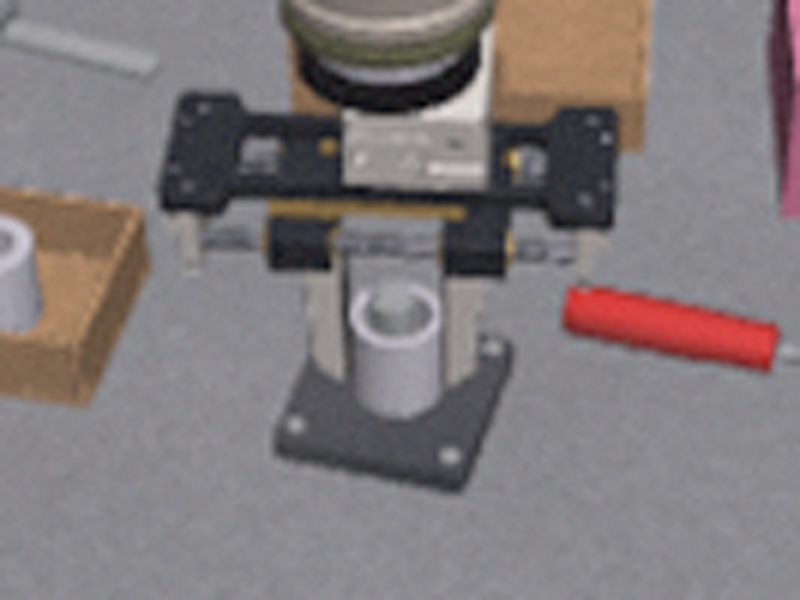

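The sleeve surrounds the pin at (397,350), with its lower end almost on the base. I'll feel for the base with the last 2–3 mm.

Emit:
move_arm --deltas '[0,0,0.001,0,0,0,0.3,0,0,0.0018,0,0,0,0.3,0,0,0.0024,0,0,0,0.3,0,0,0.0024,0,0,0,0.3]'

```text
t: 11.4
tool_pos: [0.4659, -0.0691, 0.0381]
orientation: [2.221, 2.221, -0.0]
force: [-2.9, 0.4, 4.9]
opening: 0.0427
gripper_force: 15.0
```

Contact came at the base height, with 5 N at TCP 0.038, so the sleeve is good and goes in the deep bin. Lifting straight up now.

Emit:
move_arm --deltas '[0,0,-0.01,0,0,0,0.3,0,0,-0.03,0,0,0,0.3,0,0,-0.055,0,0,0,0.3,0,0,-0.085,0,0,0,0.3,0,0,-0.115,0,0,0,0.3,0,0,-0.13,0,0,0,0.3,0,0,-0.13,0,0,0,0.3,0,0,-0.13,0,0,0,0.3]' --squeeze 20

```text
t: 12.4
tool_pos: [0.4651, -0.0689, 0.1664]
orientation: [-2.22, -2.22, 0.001]
force: [0.6, 0.1, -1.4]
opening: 0.0424
gripper_force: 20.0
```

```bash
python3 - <<'E'
from h import *
for c in("top","side"):
    d=np.load(f"{c}0.npy");W=cloud(c,d)
    p=W[(d>0)&(W[...,0]>.34)&(W[...,0]<.6)&(W[...,1]>-.43)&(W[...,1]<-.24)]
    for n,z0,z1 in(("back",.079,.092),("side60",.055,.066),("front",.03,.039),("floor",.001,.008)):
        q=p[(p[:,2]>z0)&(p[:,2]<z1)]
        if len(q): print(c,n,len(q),np.round([q[:,0].min(),q[:,0].max(),q[:,1].min(),q[:,1].max()],3))
E
python3 d.py .445 -.327 .165 1.5708
```

```text
top back 183 [ 0.479  0.533 -0.394 -0.262]
top side60 150 [ 0.425  0.532 -0.393 -0.261]
top front 258 [ 0.352  0.533 -0.392 -0.26 ]
top floor 3197 [ 0.34  0.6  -0.43 -0.24]
side back 129 [ 0.484  0.538 -0.396 -0.26 ]
side side60 191 [ 0.43   0.538 -0.397 -0.259]
side front 293 [ 0.358  0.536 -0.399 -0.26 ]
side floor 1097 [ 0.34   0.6   -0.429 -0.24 ]
shift [-0.2581 -0.0201  0.0013] turn [-0.0018 -0.0005  0.    ] t 12.4
```

Emit:
move_arm --deltas '[-0.03,-0.004,0,0,0,0,0.3,-0.075,-0.008,0,0,0,0,0.3,-0.12,-0.012,0,0,0,0,0.3,-0.165,-0.016,0,0,0,0,0.3,-0.21,-0.02,0,0,0,0,0.3,-0.245,-0.024,0,0,0,0,0.3,-0.258,-0.024,0,0,0,0,0.3,-0.258,-0.024,0,0,0,0,0.3,-0.258,-0.024,0,0,0,0,0.3,-0.258,-0.024,0,0,0,0,0.3]'

```text
t: 13.65
tool_pos: [0.4421, -0.326, 0.1677]
orientation: [-2.22, -2.223, -0.0]
force: [-0.5, 0.0, -1.0]
opening: 0.0426
gripper_force: 20.0
```

```bash
python3 d.py .441 -.327 .03 1.5708
```

```text
shift [-0.001  -0.0011  0.1377] turn [-0.     -0.0003  0.0013] t 13.65
```

Emit:
move_arm --deltas '[-0.001,0,0.02,0,0,0,0.3,-0.001,0,0.045,0,0,0,0.3,-0.001,0,0.07,0,0,0,0.3,-0.001,0,0.095,0,0,0,0.3,-0.001,0,0.115,0,0,0,0.3,-0.001,0,0.128,0,0,0,0.3,-0.001,0,0.134,0,0,0,0.3,-0.001,0,0.136,0,0,0,0.3,-0.001,0,0.136,0,0,0,0.3]'

```text
t: 14.78
tool_pos: [0.4422, -0.3285, 0.0323]
orientation: [2.221, 2.221, 0.0]
force: [-0.2, 0.1, 0.7]
opening: 0.0426
gripper_force: 20.0
```

Emit:
move_arm --deltas '[0,0,0.0015,0,0,0,0.3,0,0,0.003,0,0,0,0.3,0,0,0.0045,0,0,0,0.3,0,0,0.0055,0,0,0,0.3,0,0,0.0055,0,0,0,0.3]'

```text
t: 15.4
tool_pos: [0.4419, -0.3283, 0.0271]
orientation: [2.221, 2.221, -0.0]
force: [-2.6, 2.3, 7.5]
opening: 0.0423
gripper_force: 20.0
```

On the floor, with 7.5 N of contact. Release gently, then lift away.

Emit:
move_arm --deltas '[0,0,-0.0003,0,0,0,0.46,0,0,-0.0003,0,0,0,0.5,0,0,-0.0003,0,0,0,0.55,0,0,-0.0003,0,0,0,0.6,0,0,-0.0003,0,0,0,0.65,0,0,-0.0003,0,0,0,0.65,0,0,-0.0003,0,0,0,0.65]'

```text
t: 16.27
tool_pos: [0.4418, -0.3281, 0.0265]
orientation: [-2.221, -2.221, -0.0]
force: [-0.4, 0.4, 0.3]
opening: 0.0605
gripper_force: 0.0
```

Emit:
move_arm --deltas '[0,0,-0.02,0,0,0,0.65,0,0,-0.06,0,0,0,0.65,0,0,-0.11,0,0,0,0.65,0,0,-0.16,0,0,0,0.65,0,0,-0.18,0,0,0,0.65,0,0,-0.18,0,0,0,0.65,0.15,0,-0.18,0,0,0,0.65,0.2,0,-0.18,0,0,0,0.65,0.2,0,-0.18,0,0,0,0.65,0.2,0,-0.18,0,0,0,0.65,0.2,0,-0.18,0,0,0,0.65,0.2,0,-0.18,0,0,0,0.65]'

```text
t: 17.77
tool_pos: [0.4415, -0.1292, 0.2056]
orientation: [-2.222, -2.22, 0.002]
force: [0.9, 0.1, 0.4]
opening: 0.0608
gripper_force: 0.0
```

Run:
```python
from h import *
im,d=robot.read_camera("top");W=cloud("top",d)
b,_=robot.read_camera("side")
cv2.imwrite("pics/f.png",np.hstack([cv2.resize(im[...,::-1][100:270,330:465],(390,490)),cv2.resize(b[...,::-1][80:230,190:310],(400,490))]))
p=W[(d>0)&(np.hypot(W[...,0]-.442,W[...,1]+.328)<.04)&(W[...,2]>.04)&(W[...,2]<.06)]
print(p.mean(0) if len(p) else None,np.ptp(p,axis=0) if len(p) else None)
```

```text
[ 0.43891455 -0.32588536  0.04820397] [0.03971628 0.04268425 0.01593487]
```

View pics/f.png

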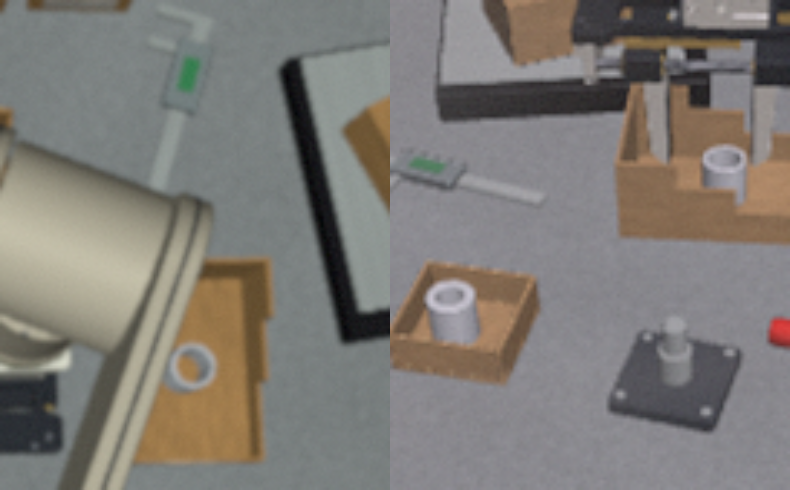

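The sleeve stands upright in the deep bin at (190,367) in the top view and (725,175) in the side view. Its rim is at 49 mm, as it should be, and the gripper is clear.

```bash
python3 -c "
from plant import robot
print(robot.close_job())"
```

```text
the job is handed in; nothing more can be done
None
```

The tray sleeve slid all the way down to the gauge's base, so it is good; I stood it upright in the cardboard deep bin, touched nothing else, and handed the job in at about 18 s.

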